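Swing the dispensing tray in under the clear shelf

ROBOT

A 6-joint arm with a two-finger parallel gripper is mounted at the origin on the work surface. World frame = base frame: x ahead of the robot, y to its left, z up, the work surface at z = 0. Lengths are in mm, angles in rad, forces in N, time in s.
With the tool pointing down it reaches from about 425 to 950 mm from the base axis. Payload 3.5 kg.
Tool frame: the origin (TCP) lies at the very end of the fingers, on their centre line; the grasp point (between the pads) lies 19 mm behind it; x points along the fingers, y is the direction in which the jaws open and shut, and the axes are right-handed (so a half turn about x gives the same grasp; the last joint's range is limited). The gripper opens to 85 mm and grips with 20 to 120 N. Pads are 22 mm wide; open, the fingers measure 114 mm over their backs; the gripper's body (76 mm by 85 mm) begins 54 mm behind the grasp point. The pads swing forward as they close: fully open they stand 13 mm farther back than shut.
Start: joints at [1.056, 0.286, 1.577, -0, 1.279, -0.15], TCP at [240.778, 630.581, 231.325] pointing down, gripper open.
Joint ranges: [-2.77, 2.77], [-0.9, 2.22], [0.21, 2.48], [-1.53, 4.67], [0.24, 2.81], [-2.84, 2.84]. Speed limits (rad/s): [2.79, 2.79, 3.14, 3.14, 3.14, 3.14].

INTERFACE

Orientations are given as a rotation vector (axis times angle).
In Python, from cell import arm, vision gives the robot as it stands.
- The arm moves only by the tool apply_moves, never from a script. Its argument "moves" is a list of rows, each an object with "delta_pos": the shift along the tool's x, y, z in cm, a list of three; "delta_rot": the turn, a rotation vector about the tool's x, y, z in degrees, a list of three; "gripper": the closure, from 0 (fully open) to 1 (shut). In form: [{"delta_pos": [x, y, z], "delta_rot": [rx, ry, rz], "gripper": gripper}, ...]. A call has 1 to 20 rows; each row is the pose to reach, as a shift and turn from the pose measured when the call began, along the tool's axes at that moment; what a row does not reach only later rows make up. A row lasts 1/8 s, in which the tool goes at most 62.5 mm and 10.7 degrees, less where a joint would pass 70% of its speed; a pose out of reach is approached as far as the arm can. A call with a gripper value outside its range is refused whole. The fingers move at their own pace and stop on an object; the grip force is fixed at half the most. Time passes only in rows, so rows that repeat a pose let the fingers close. It gives the time, the measured TCP pose, the force and the opening at its end, in the units of the state.
- arm.sense(): the state, without advancing time (a new reading comes with each control period).
- vision.snapshot(name): name is "scene" or "top" or "wrist"; returns (picture, depth): 480x640x3 uint8, red, green, blue; 480x640 float32, mm along the optical axis (not along the pixel's ray), 0 where there is no reading.
- vision.camera_params(name): a dict with "K" (3x3 intrinsics, pixels), "extrinsics" (4x4, takes a point from camera to world coordinates). Camera axes: x right, y up, looking along -z (the intrinsics and any distortion apply to the point x, -y, -z); pixel columns grow to the right and rows downward; lengths in mm; the calibration is good to about 2 mm. A picture is of the moment at which its call begins: read the wrist's pose just before it. camera_params takes no time and is no camera call; for the wrist camera it gives the pose at the moment of the call.
- arm.hand_in(): hands the job in, once; it reports no verdict.
The state is a dict: "time": time; "joint_positions": joint angles; "joint_velocities": joint speeds; "effort": joint torques, N m; "ee_pos": TCP position; "tool_rot": TCP orientation; "ft_force": force on the tool from outside, world axes, zero at the start; "wrist_torque": the same for the moment, N m; "opening": opening from 0.0 (shut) to 1.0 (fully open).
Only numpy, scipy, OpenCV 4.12 (cv2) and the standard library are available. Lean on these libraries where they do the work, as an engineer would, in place of code of your own. Each camera call takes 0.05 s, during which the arm holds its last target.

TASK

Push the green dispensing tray so that it swings round its steel pivot pin, in under the clear shelf, until its back edge rests against the black rubber bumper. Keep the pin in the tray's notch all the while, and keep the little amber jar standing in the tray. Leave the mug, the bottle and the carton alone.

Things in the scene. Friction and masses are not known exactly. Their poses are not given: they have to be found in the camera images.
- dock: Fixed fixture: steel pivot pin, rubber bumper and clear shelf in one piece. Origin on the pin's axis at bench level; x points away from the robot (turned by up to 15 degrees), y left, z up. The pin is upright bare steel, 12 mm diameter, 45 mm high. When the tray is home, its axes are parallel to these.
- bumper (a point): Centre of the front face of the black rubber bumper, 25 x 40 x 25 mm (x, y, z), which the tray's back edge must meet. In the dock's frame at x = 55, y = -170, z = 12.5 mm.
- shelf_edge (a point): Middle of the lower front edge (blue strip) of the clear acrylic shelf: 115 mm above the bench. Shelf 8 mm thick; in the dock's frame x -77 to 30, y -360 to -30 mm. Open below; held by arms from two 14 mm posts behind it (x 83, y -45 and -345). Two cardboard bins (100 x 70 x 60 mm) stand on its right end, y below -225.
- tray: Loose green plastic tray, 0.2 to 0.42 kg, flat on the bench; a few newtons slide it. Origin at bench level in its notch, on the pin's axis when seated. Walled body x -55 to 55, y -210 to -30 mm, walls 30 high, 4 thick, floor 4. At the start swung out towards the robot by 30 to 50 degrees (yaw negative relative to the dock); it goes home anticlockwise seen from above.
- tray_front (a point): Point on the outside of the tray's front wall (tray frame x = -55, y = -170, z = 15 mm), near the end far from the pin: pushing here swings the tray home. Home, this wall lies about 20 mm behind the shelf's front edge, so a tool coming straight down would hit the shelf. The back edge is the opposite wall, x = +55 mm.
- tray_end (a point): Middle of the top of the tray's end wall far from the pin (tray frame y = -210, z = 30 mm). At the other end a tongue 60 mm wide, 12 thick reaches from y = -30 to y = +22 mm, with a notch 16 mm wide, open towards +y, bottom at y = -8: the pin stands in it with 2 mm of play, so the tray can slip off it if drawn away from the pin by about 30 mm.
- jar: Loose small amber jar with white cap, 38 mm diameter, 52 mm high, 60 g, standing on the tray's floor; origin at the centre of its underside. It rides along.
- mug: White mug, 76 mm diameter, 90 mm high, standing on the bench; origin at the centre of its underside. Bystander.
- bottle: White bottle with blue cap, 54 mm diameter, 110 mm high, standing on the bench; origin at the centre of its underside. Bystander.
- carton: Red carton with a white band, 50 x 85 x 60 mm, on the bench; origin at the centre of its underside. Bystander.
Mind the look-alikes: they are no part of the job. There is more than one size of the jar; the one meant has the size given above.

How it is judged:
By the outcome, as a careful person would: the job done as asked, in the order asked, and still so for the second after the job is handed in, with the robot touching nothing.
It also fails if it takes over 40 s, if anything falls off the work surface, if the arm or the gripper's body presses on something with over 40 N, if the wrist force passes 120 N, or if a joint passes its speed limit or range.

## Working session

There is one attempt and no reset: what is moved stays moved. The work goes in short steps, Python scripts to look and compute and a tool call to move; the robot and the scene stay as the last step left them, time stands still between calls to the robot, and variables do not carry over. Pictures are saved under pics/ and viewed, and the job is handed in when it is done.

Besides the shell and the picture viewer there is one more tool, called after ">>>" as name(argument=value, ...), one argument or row to a line, values as JSON. apply_moves: Moves the arm, as the interface text tells. Its arguments: {"type":"object","properties":{"moves":{"type":"array","items":{"type":"object","properties":{"delta_pos":{"type":"array","items":{"type":"number"}},"delta_rot":{"type":"array","items":{"type":"number"}},"gripper":{"type":"number"}}}}},"required":["moves"]}

```bash
ls; mkdir -p pics
python3 - <<'E'
from cell import arm, vision
import cv2,numpy as np
s=arm.sense(); print(s)
for n in ("scene","top"):
    im,d=vision.snapshot(n); cv2.imwrite(f"pics/{n}0.png",im[:,:,::-1]); np.savez(f"pics/{n}0.npz",im=im,d=d,**vision.camera_params(n))
    p=vision.camera_params(n);print(n,p)
E
```

```text
pics
{'time': 0.0, 'joint_positions': array([ 1.05599194e+00,  2.87206313e-01,  1.57818509e+00, -1.48538003e-05,
        1.27853290e+00, -1.49982586e-01]), 'joint_velocities': array([-0.00052421, -0.00201202,  0.00043455,  0.00039519,  0.00092478,
        0.00124754]), 'effort': array([-1.29203654e-04, -4.05974507e+01, -2.92625803e+01, -2.10748958e-04,
        5.91524920e-03,  2.36068658e-06]), 'ee_pos': array([240.47204596, 630.02232676, 229.91566008]), 'tool_rot': array([ 0.28452601,  1.55252573, -0.28801154]), 'ft_force': array([ 0.08239625,  0.7582184 , -0.62890227]), 'wrist_torque': array([-0.05990174,  0.03366972, -0.01519963]), 'opening': 0.9987298644777295}
scene {'K': array([[472.41831485,   0.        , 324.36591057],
       [  0.        , 472.41831485, 235.67032892],
       [  0.        ,   0.        ,   1.        ]]), 'extrinsics': array([[ 2.48401298e-01, -5.57220582e-01,  7.92339585e-01,
         1.44285315e+03],
       [ 9.68499438e-01,  1.57632595e-01, -1.92771374e-01,
        -2.44720738e+02],
       [-1.74823677e-02,  8.15265103e-01,  5.78823962e-01,
         7.13009540e+02],
       [ 0.00000000e+00,  0.00000000e+00,  0.00000000e+00,
         1.00000000e+00]])}
top {'K': array([[605.21544946,   0.        , 327.90670702],
       [  0.        , 605.21544946, 242.55374113],
       [  0.        ,   0.        ,   1.        ]]), 'extrinsics': array([[ 3.38818917e-03,  9.88380123e-01, -1.51964640e-01,
         3.15078554e+02],
       [-9.99890230e-01,  5.54043131e-03,  1.37415845e-02,
        -1.37938194e+01],
       [ 1.44238586e-02,  1.51901400e-01,  9.88290401e-01,
         1.75680542e+03],
       [ 0.00000000e+00,  0.00000000e+00,  0.00000000e+00,
         1.00000000e+00]])}
```

View pics/scene0.png

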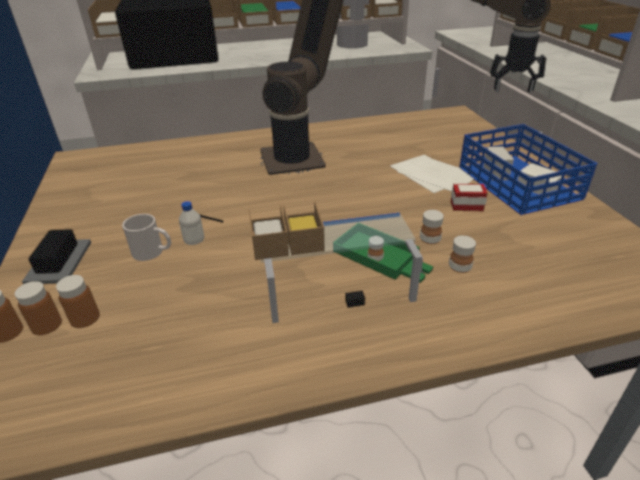

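View pics/top0.png

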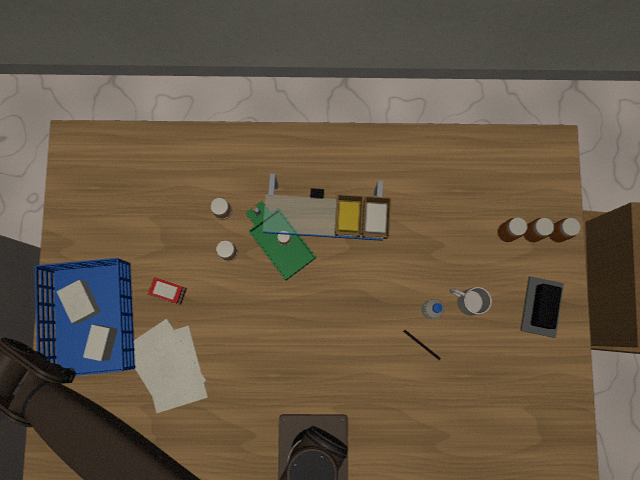

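The scene view shows the dock shelf at about (340,230), the green tray at (380,250) with a jar at (376,245), and the bumper at (355,299). In the top view the pin is at about (256,211), the bumper at (317,193) and the tray at (283,245). The jar in the tray is at (283,238), and the look-alike jars are at (220,207) and (225,250). The next step is a close crop and measurements.

```bash
cat > h.py <<'E'
import numpy as np,cv2
def ray(p,u,v):
    K,E=p["K"],p["extrinsics"]
    d=np.array([(u-K[0,2])/K[0,0],-(v-K[1,2])/K[1,1],-1.0])
    return E[:3,3],E[:3,:3]@d
def onplane(p,u,v,z):
    o,d=ray(p,u,v); return o+d*(z-o[2])/d[2]
def proj(p,P):
    E=p["extrinsics"];c=E[:3,:3].T@(np.asarray(P,float)-E[:3,3]);K=p["K"]
    return K[0,0]*c[0]/-c[2]+K[0,2], K[1,1]*-c[1]/-c[2]+K[1,2]
E
python3 - <<'E'
import numpy as np,cv2
from h import *
t=np.load("pics/top0.npz");im=t["im"][:,:,::-1]
cv2.imwrite("pics/topcrop.png",cv2.resize(im[165:290,200:400],None,fx=4,fy=4,interpolation=cv2.INTER_CUBIC))
s=np.load("pics/scene0.npz");i2=s["im"][:,:,::-1]
cv2.imwrite("pics/scenecrop.png",cv2.resize(i2[190:320,300:490],None,fx=4,fy=4,interpolation=cv2.INTER_CUBIC))
E
```

```text
(no output)
```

View pics/topcrop.png

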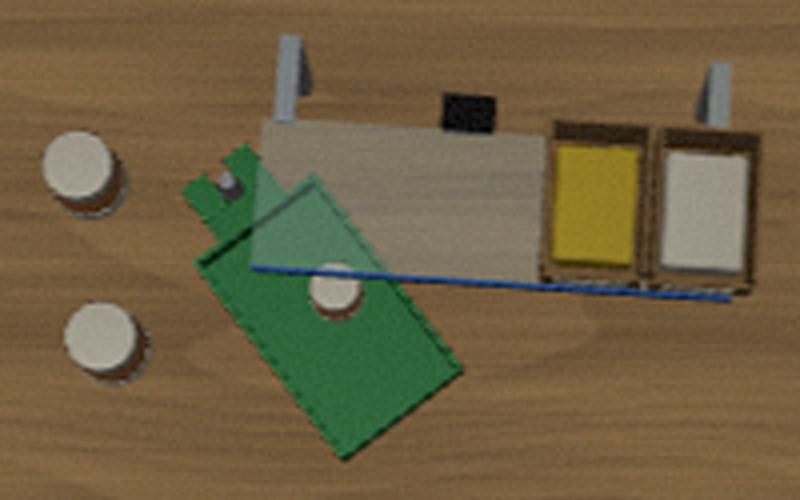

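View pics/scenecrop.png

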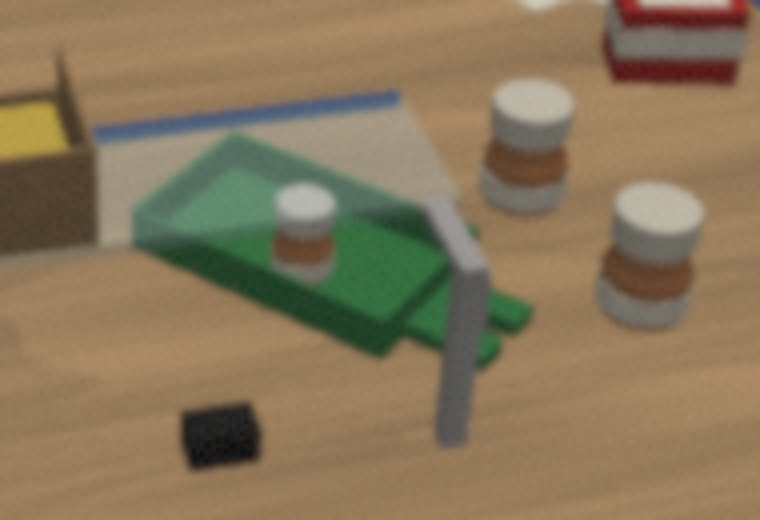

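Run:
```python
import numpy as np,cv2
from h import *
t=np.load("pics/top0.npz")
def c(u,v,z): return onplane(t,200+(u-1.5)/4,165+(v-1.5)/4,z)
fn,ff,bf,bn=[c(*q,30) for q in((198,262),(344,460),(463,370),(313,177))]
print("tray corners",fn,ff,bf,bn)
for a,b in((fn,ff),(bn,bf),(ff,bf),(fn,bn)): print(np.linalg.norm(a-b),np.degrees(np.arctan2(*(b-a)[[1,0]])))
pin=c(229,180,45);print("pin",pin)
e0,e1=c(250,268,115),c(732,299,115);print("edge",e0,e1,np.linalg.norm(e0-e1),np.degrees(np.arctan2(*(e1-e0)[[1,0]])))
print("jar cap",c(336,288,56))
# bumper by dark mask in top
g=t["im"].max(2); m=(g<45).astype(np.uint8);m[:, :300]=0;m[:,335:]=0;m[:182]=0;m[202:]=0
ys,xs=np.nonzero(m);print(xs.min(),xs.max(),ys.min(),ys.max());print("bumper",onplane(t,xs.mean(),ys.mean(),25))
# other jars
print([c(*q,52) for q in((78,160),(102,333))])
# dock from edge dir
d=(e1-e0)[:2];d/=np.linalg.norm(d) # dock -y
yaw=np.arctan2(d[0],-d[1]);print("yaw",np.degrees(yaw))
for P in (pin,):
  R=np.array([[np.cos(yaw),-np.sin(yaw)],[np.sin(yaw),np.cos(yaw)]])
  print("edge ends in dock",R.T@(e0[:2]-P[:2]),R.T@(e1[:2]-P[:2]), "bumper",R.T@(onplane(t,xs.mean(),ys.mean(),25)[:2]-P[:2]))
# from tray
f=((ff-fn)/np.linalg.norm(ff-fn)+(bf-bn)/np.linalg.norm(bf-bn))[:2];ty=np.arctan2(f[0],-f[1]);print("tray yaw",np.degrees(ty))
R=np.array([[np.cos(ty),-np.sin(ty)],[np.sin(ty),np.cos(ty)]])
for q in(fn,ff,bf,bn,pin): print("rel pin in tray",R.T@(q[:2]-pin[:2]))
```

```text
tray corners [615.67318399 190.06985257  30.        ] [472.76058638  82.65114977  30.        ] [538.00756908  -1.90941705  30.        ] [678.8855884  108.05623067  30.        ]
178.7813979881719 -143.07004329959057
178.71502456877363 -142.02534533024
106.80663936818766 -52.34620123049905
103.54729474390292 -52.37658388215462
pin [673.1316373  167.39738592  45.        ]
edge [596.90415169 144.2766618  115.        ] [ 577.22141283 -187.12238633  115.        ] 331.98304069175015 -93.39896760545192
jar cap [592.96096151  88.59892427  56.        ]
311 323 189 197
bumper [728.54102287  -4.89104905  25.        ]
[array([685.61441389, 275.14514002,  52.        ]), array([560.29590865, 254.31059079,  52.        ])]
yaw -3.3989676054519227
edge ends in dock [-74.72260313 -27.599457  ] [ -74.72260313 -359.5824977 ] bumper [  65.52661806 -168.70022868]
tray yaw -52.54769431491527
rel pin in tray [-52.93929228 -31.82681156]
rel pin in tray [ -54.56916779 -210.60077994]
rel pin in tray [  52.23681112 -210.22517191]
rel pin in tray [ 50.60754071 -31.51757419]
rel pin in tray [0. 0.]
```

```bash
cat >> h.py <<'E'
from scipy.spatial.transform import Rotation as Ro
def goal(psi,theta,sgn):
    p,t=np.radians(psi),np.radians(theta)
    x=np.array([np.cos(p)*np.sin(t),np.sin(p)*np.sin(t),-np.cos(t)]);y=sgn*np.array([-np.sin(p),np.cos(p),0])
    return np.c_[x,y,np.cross(x,y)]
def delta(s,P,R):
    R0=Ro.from_rotvec(s["tool_rot"]).as_matrix()
    return np.round(R0.T@(np.asarray(P)-s["ee_pos"])/10,1),np.round(np.degrees(Ro.from_matrix(R0.T@R).as_rotvec()),1)
PIN=np.array([673.,167.4]);DY=-3.4
def tray(x,y,yaw):
    a=np.radians(yaw);c,s=np.cos(a),np.sin(a)
    return PIN+np.array([c*x-s*y,s*x+c*y])
E
python3 - <<'E'
from h import *
from cell import arm,vision
s=arm.sense();R=Ro.from_rotvec(s["tool_rot"]).as_matrix();print(R.round(2))
print(s['time'],s['ft_force'])
E=vision.camera_params("wrist")["extrinsics"];print("cam in tool",(R.T@(E[:3,3]-s["ee_pos"])).round(0),"look",(R.T@-E[:3,2]).round(2))
t=np.load("pics/top0.npz");print("carton",onplane(t,167,291,60))
sgn=np.sign((R[:,1]@np.array([0,1,0])))
# stage A: high, tilted ; front wall contact y=-172, standoff 40
for sg in(1,-1):
  G=goal(-45,50,sg); n=np.array(tray(-55-45,-172,-52.5)); print(n,delta(s,[n[0],n[1],150],G))
E
```

```text
[[-0.    0.36  0.93]
 [-0.    0.93 -0.36]
 [-1.   -0.   -0.  ]]
0.1 [0.653069   0.43783615 0.19925836]
cam in tool [-143.   -0.  -79.] look [ 0.95 -0.    0.31]
carton [436.63613158 411.38984225  60.        ]
[475.66708257 142.02836824] (array([  8.1, -37.2,  39.4]), array([ 22.6, -49.2, -10.4]))
[475.66708257 142.02836824] (array([  8.1, -37.2,  39.4]), array([-142.8,   14.1,  -66.6]))
```

Run:
```python
from h import *
from cell import arm,vision
s=arm.sense()
n=tray(-105,-172,-52.5)
print(n,delta(s,[n[0],n[1],160],goal(-45,45,1)))
```

```text
[472.62327542 145.99513494] (array([  7.1, -36.9,  39. ]), array([ 22.9, -44.3,  -9.3]))
```

>>> apply_moves(
  moves=[
    {"delta_pos": [0.6, -3, 3.2], "delta_rot": [2, -4, -1], "gripper": 1},
    {"delta_pos": [1.2, -6, 6.5], "delta_rot": [4, -7, -1.5], "gripper": 1},
    {"delta_pos": [1.8, -9, 9.7], "delta_rot": [6, -11, -2.3], "gripper": 1},
    {"delta_pos": [2.4, -12.3, 13], "delta_rot": [7.6, -15, -3], "gripper": 1},
    {"delta_pos": [3, -15.4, 16.2], "delta_rot": [9.5, -18.5, -4], "gripper": 1},
    {"delta_pos": [3.6, -18.5, 19.5], "delta_rot": [11.5, -22, -4.6], "gripper": 1},
    {"delta_pos": [4.2, -21.5, 22.7], "delta_rot": [13.4, -26, -5.4], "gripper": 1},
    {"delta_pos": [4.8, -24.6, 26], "delta_rot": [15.3, -29.5, -6.2], "gripper": 1},
    {"delta_pos": [5.4, -27.7, 29.2], "delta_rot": [17.2, -33.2, -7], "gripper": 1},
    {"delta_pos": [6, -30.8, 32.5], "delta_rot": [19, -37, -7.8], "gripper": 1},
    {"delta_pos": [6.6, -33.8, 35.7], "delta_rot": [21, -40.6, -8.5], "gripper": 1},
    {"delta_pos": [7.1, -36.9, 39], "delta_rot": [22.9, -44.3, -9.3], "gripper": 1},
    {"delta_pos": [7.1, -36.9, 39], "delta_rot": [22.9, -44.3, -9.3], "gripper": 1},
    {"delta_pos": [7.1, -36.9, 39], "delta_rot": [22.9, -44.3, -9.3], "gripper": 1},
  ],
)

```text
time: 1.85
ee_pos: [473.0, 146.3, 159.7]
tool_rot: [0.309, 0.745, -0.743]
ft_force: [-0.3, 1.1, 0.3]
opening: 0.0
```

Run:
```python
from h import *
from cell import arm,vision
s=arm.sense();p=vision.camera_params("wrist")
print(s["joint_positions"].round(2))
im,d=vision.snapshot("wrist");cv2.imwrite("pics/w1.png",im[:,:,::-1]);np.savez("pics/w1.npz",im=im,d=d,**p)
for q in((*PIN,45),(*tray(-55,-30,-52.5),30),(*tray(-55,-210,-52.5),30),(*tray(55,-210,-52.5),30)): print(np.round(proj(p,q)))
n=tray(-55-30,-172,-52.5)
print(n,delta(s,[n[0],n[1],14],goal(-52,45,1)))
```

```text
[ 0.43 -0.06  2.24 -0.99  0.92  0.26]
[495. 224.]
[494. 169.]
[255. 148.]
[257. 224.]
[484.798504   130.12806814] (array([11.7, -0.3, -8.9]), array([ 4.9, -0.1, -5. ]))
```

View pics/w1.png

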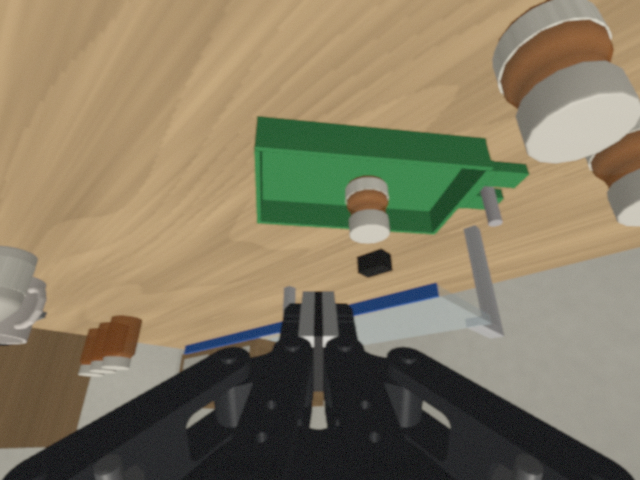

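The wrist view shows the tray front wall from (255,120) to (487,140) and the pin at (492,205). Both match the positions I measured from the top view. The jar stands at (368,210). Next I lower the tool behind the front wall.

>>> apply_moves(
  moves=[
    {"delta_pos": [2, 0, -1.5], "delta_rot": [0.8, 0, -0.8], "gripper": 1},
    {"delta_pos": [4, -0.1, -3], "delta_rot": [1.6, 0, -1.7], "gripper": 1},
    {"delta_pos": [6, -0.1, -4.5], "delta_rot": [2.5, 0, -2.5], "gripper": 1},
    {"delta_pos": [8, -0.2, -6.1], "delta_rot": [3.3, 0, -3.4], "gripper": 1},
    {"delta_pos": [10, -0.3, -7.6], "delta_rot": [4.2, -0.1, -4.3], "gripper": 1},
    {"delta_pos": [11.7, -0.3, -8.9], "delta_rot": [4.9, -0.1, -5], "gripper": 1},
    {"delta_pos": [11.7, -0.3, -8.9], "delta_rot": [4.9, -0.1, -5], "gripper": 1},
    {"delta_pos": [11.7, -0.3, -8.9], "delta_rot": [4.9, -0.1, -5], "gripper": 1},
  ],
)

```text
time: 2.9
ee_pos: [485.7, 131.7, 15.3]
tool_rot: [0.356, 0.728, -0.857]
ft_force: [-0.2, -1.5, -0.6]
opening: -0.0
```

Run:
```python
from h import *
from cell import arm,vision
s=arm.sense();print(s["ee_pos"].round(1),s["joint_positions"].round(2),s["ft_force"].round(1))
im,d=vision.snapshot("scene");cv2.imwrite("pics/s2.png",cv2.resize(im[160:340,250:490,::-1],None,fx=3,fy=3,interpolation=cv2.INTER_CUBIC))
# contact at standoff: TCP 8mm behind wall. rows: yaw from -52.5 with TCP trayx
rows=[(-70,-172,-52.5)]+[(-63,-172+0.06*k*1.0,-52.5+k*1.6) for k in range(0,19)]
for x,y,w in rows:
    n=tray(x,y,w);print(w,*delta(s,[n[0],n[1],14],goal(w,45,1)))
```

```text
[485.7 131.7  15.3] [ 0.4   0.3   2.21 -1.19  0.83  0.68] [-0.2 -1.5 -0.6]
-52.5 [ 1.2 -0.2  1. ] [ 0.4  0.1 -0.5]
-52.5 [ 1.7 -0.2  1.5] [ 0.4  0.1 -0.5]
-50.9 [ 2.  -0.4  1.9] [-0.7  0.1  0.6]
-49.3 [ 2.4 -0.5  2.2] [-1.9  0.1  1.8]
-47.7 [ 2.7 -0.7  2.5] [-3.   0.1  2.9]
-46.1 [ 3.1 -0.8  2.9] [-4.1  0.1  4. ]
-44.5 [ 3.4 -0.9  3.2] [-5.3  0.1  5.2]
-42.9 [ 3.8 -1.   3.6] [-6.4  0.1  6.3]
-41.3 [ 4.1 -1.1  3.9] [-7.5  0.1  7.4]
-39.7 [ 4.5 -1.2  4.3] [-8.7  0.1  8.6]
-38.1 [ 4.8 -1.2  4.7] [-9.8  0.1  9.7]
-36.5 [ 5.2 -1.3  5. ] [-10.9   0.1  10.8]
-34.9 [ 5.6 -1.3  5.4] [-12.    0.1  11.9]
-33.3 [ 5.9 -1.3  5.7] [-13.2   0.1  13.1]
-31.7 [ 6.3 -1.3  6.1] [-14.3   0.1  14.2]
-30.099999999999998 [ 6.6 -1.3  6.4] [-15.4   0.1  15.3]
-28.5 [ 7.  -1.3  6.8] [-16.6   0.1  16.5]
-26.9 [ 7.4 -1.2  7.2] [-17.7   0.1  17.6]
-25.299999999999997 [ 7.7 -1.2  7.5] [-18.8   0.1  18.7]
-23.7 [ 8.1 -1.1  7.9] [-20.    0.1  19.9]
```

View pics/s2.png

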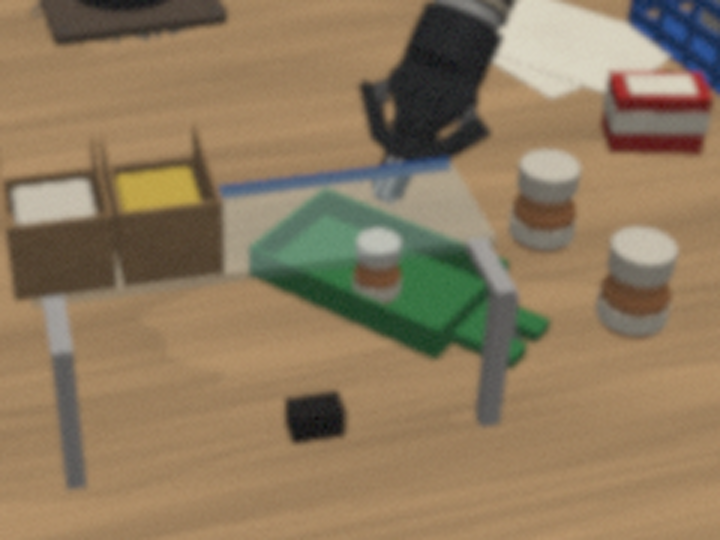

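The scene view shows the fingertips at about crop (390,185), just behind the tray's front wall and clear of it. I'll push the first half of the arc now.

>>> apply_moves(
  moves=[
    {"delta_pos": [0.6, -0.1, 0.5], "delta_rot": [0.2, 0, -0.2], "gripper": 1},
    {"delta_pos": [1.2, -0.2, 1.0], "delta_rot": [0.4, 0.1, -0.5], "gripper": 1},
    {"delta_pos": [1.45, -0.2, 1.25], "delta_rot": [0.4, 0.1, -0.5], "gripper": 1},
    {"delta_pos": [1.7, -0.2, 1.5], "delta_rot": [0.4, 0.1, -0.5], "gripper": 1},
    {"delta_pos": [2.0, -0.4, 1.9], "delta_rot": [-0.7, 0.1, 0.6], "gripper": 1},
    {"delta_pos": [2.4, -0.5, 2.2], "delta_rot": [-1.9, 0.1, 1.8], "gripper": 1},
    {"delta_pos": [2.7, -0.7, 2.5], "delta_rot": [-3.0, 0.1, 2.9], "gripper": 1},
    {"delta_pos": [3.1, -0.8, 2.9], "delta_rot": [-4.1, 0.1, 4.0], "gripper": 1},
    {"delta_pos": [3.4, -0.9, 3.2], "delta_rot": [-5.3, 0.1, 5.2], "gripper": 1},
    {"delta_pos": [3.8, -1.0, 3.6], "delta_rot": [-6.4, 0.1, 6.3], "gripper": 1},
    {"delta_pos": [4.1, -1.1, 3.9], "delta_rot": [-7.5, 0.1, 7.4], "gripper": 1},
    {"delta_pos": [4.5, -1.2, 4.3], "delta_rot": [-8.7, 0.1, 8.6], "gripper": 1},
    {"delta_pos": [4.8, -1.2, 4.7], "delta_rot": [-9.8, 0.1, 9.7], "gripper": 1},
    {"delta_pos": [5.2, -1.3, 5.0], "delta_rot": [-10.9, 0.1, 10.8], "gripper": 1},
    {"delta_pos": [5.4, -1.3, 5.2], "delta_rot": [-11.5, 0.1, 11.4], "gripper": 1},
    {"delta_pos": [5.5, -1.3, 5.3], "delta_rot": [-11.8, 0.1, 11.7], "gripper": 1},
  ],
)

```text
time: 4.95
ee_pos: [523.4, 66.9, 21.0]
tool_rot: [0.243, 0.77, -0.589]
ft_force: [-1.6, 0.4, -0.8]
opening: 0.001
```

Run:
```python
from h import *
from cell import arm,vision
s=arm.sense();print(s["ee_pos"].round(1),s["joint_positions"].round(2),s["ft_force"].round(1))
im,d=vision.snapshot("top");a=im[165:290,200:400,::-1]
im2,d=vision.snapshot("scene");b=im2[180:330,290:490,::-1]
cv2.imwrite("pics/p3.png",np.vstack([cv2.resize(a,(560,350),interpolation=cv2.INTER_CUBIC)[:300],cv2.resize(b,(560,420),interpolation=cv2.INTER_CUBIC)[:300]]))
rows=[(-63,-171.4+0.06*k,-36.5+k*1.6) for k in range(0,22)]
for x,y,w in rows:
    n=tray(x,y,w);print(w,*delta(s,[n[0],n[1],14],goal(w,45,1)))
```

```text
[523.4  66.9  21. ] [ 0.17  0.2   2.32 -1.53  0.53  0.57] [-1.6  0.4 -0.8]
-36.5 [ 0.3 -0.2 -0.7] [ 0.9 -0.6 -0.5]
-34.9 [ 0.7 -0.3 -0.3] [-0.3 -0.6  0.6]
-33.3 [ 1.  -0.5  0. ] [-1.4 -0.6  1.8]
-31.7 [ 1.3 -0.6  0.4] [-2.6 -0.6  2.9]
-30.1 [ 1.7 -0.8  0.7] [-3.7 -0.6  4. ]
-28.5 [ 2.  -0.9  1.1] [-4.8 -0.6  5.1]
-26.9 [ 2.4 -1.   1.4] [-6.  -0.6  6.3]
-25.299999999999997 [ 2.7 -1.1  1.8] [-7.1 -0.6  7.4]
-23.7 [ 3.1 -1.1  2.1] [-8.2 -0.6  8.5]
-22.1 [ 3.4 -1.2  2.5] [-9.4 -0.6  9.6]
-20.5 [ 3.8 -1.3  2.8] [-10.5  -0.6  10.8]
-18.9 [ 4.1 -1.3  3.2] [-11.7  -0.6  11.9]
-17.299999999999997 [ 4.5 -1.3  3.6] [-12.8  -0.6  13. ]
-15.7 [ 4.8 -1.3  3.9] [-13.9  -0.6  14.1]
-14.099999999999998 [ 5.2 -1.3  4.3] [-15.1  -0.6  15.3]
-12.5 [ 5.6 -1.3  4.7] [-16.2  -0.6  16.4]
-10.899999999999999 [ 5.9 -1.2  5. ] [-17.3  -0.6  17.5]
-9.299999999999997 [ 6.3 -1.2  5.4] [-18.5  -0.6  18.6]
-7.699999999999999 [ 6.6 -1.1  5.7] [-19.6  -0.6  19.8]
-6.099999999999998 [ 7.  -1.   6.1] [-20.8  -0.6  20.9]
-4.5 [ 7.3 -1.   6.4] [-21.9  -0.6  22. ]
-2.8999999999999986 [ 7.6 -0.8  6.8] [-23.   -0.6  23.1]
```

View pics/p3.png

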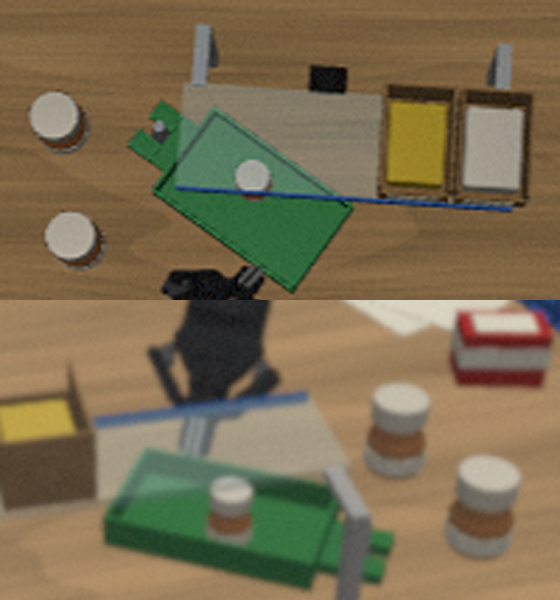

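The wrist roll, joint 4, has reached its limit of -1.53. The other branch, with joint 4 near π, is the right one for pointing forward. I'll fit the kinematics so I can plan the change.

```bash
cat > kin.py <<'E'
import numpy as np
from scipy.spatial.transform import Rotation as Ro
from scipy.optimize import least_squares
# zero config: fwd kinematics; rot about +y tips z-axis forward
def fk(q,p):
    a,h,L1,e,L2,Lt,w=p
    R=Ro.from_euler('z',q[0]); P=np.array([0,0,h])+R.apply([a,0,0])
    R=R*Ro.from_euler('y',q[1]); P=P+R.apply([0,0,L1])
    R=R*Ro.from_euler('y',q[2]); P=P+R.apply([e,0,L2])
    R=R*Ro.from_euler('z',S4*q[3])*Ro.from_euler('y',q[4]); P=P+R.apply([w,0,Lt])
    R=R*Ro.from_euler('z',S6*q[5])
    return P,R*Rt
S4=S6=1
Rt=Ro.identity()
D=[([1.05599194,.287206313,1.57818509,0,1.2785329,-.149982586],[240.472,630.022,229.916],[0.28452601,1.55252573,-0.28801154]),
([.43,-.06,2.24,-.99,.92,.26],[473,146.3,159.7],[.309,.745,-.743]),
([.40,.30,2.21,-1.19,.83,.68],[485.7,131.7,15.3],[.356,.728,-.857])]
E
python3 - <<'E'
import kin;from kin import *
from cell import arm
s=arm.sense();D.append((s["joint_positions"],s["ee_pos"],s["tool_rot"]))
for kin.S4 in(1,-1):
  for kin.S6 in(1,-1):
    kin.Rt=Ro.identity()
    kin.Rt=fk(D[0][0],np.zeros(7))[1].inv()*Ro.from_rotvec(D[0][2])
    r=[np.degrees((fk(q,np.zeros(7))[1].inv()*Ro.from_rotvec(t)).magnitude()).round(1) for q,_,t in D]
    f=least_squares(lambda p:np.concatenate([fk(q,p)[0]-x for q,x,_ in D]+[1e-3*(p-np.array([0,250,350,0,350,200,0]))]),[0,250,350,0,350,200,0])
    print(kin.S4,kin.S6,r,f.x.round(1),f.fun[:12].round(1),kin.Rt.as_matrix().round(2).tolist())
E
```

```text
1 1 [np.float64(0.0), np.float64(0.3), np.float64(0.6), np.float64(0.0)] [ 63.8 114.2 400.2 -13.6 447.1 148.8 -54.5] [ 86.  -52.9   2.3   8.4  -4.   -5.5  17.9   7.6  -1.1 -20.9  -7.1   4.3] [[0.0, -1.0, -0.0], [-0.0, 0.0, -1.0], [1.0, 0.0, -0.0]]
1 -1 [np.float64(0.0), np.float64(47.0), np.float64(95.0), np.float64(82.9)] [ 63.8 114.2 400.2 -13.6 447.1 148.8 -54.5] [ 86.  -52.9   2.3   8.4  -4.   -5.5  17.9   7.6  -1.1 -20.9  -7.1   4.3] [[-0.0, -0.96, -0.3], [-0.0, 0.3, -0.96], [1.0, 0.0, -0.0]]
-1 1 [np.float64(0.0), np.float64(113.2), np.float64(136.7), np.float64(174.9)] [235.3 -57.5 291.8 -38.6 364.8 -93.1  19.3] [ 84.1 -56.3  16.6   3.   14.6 -33.9  31.1  30.6   8.7 -40.2 -13.    8.5] [[0.0, -1.0, -0.0], [-0.0, 0.0, -1.0], [1.0, 0.0, -0.0]]
-1 -1 [np.float64(0.0), np.float64(90.0), np.float64(89.0), np.float64(105.4)] [235.3 -57.5 291.8 -38.6 364.8 -93.1  19.3] [ 84.1 -56.3  16.6   3.   14.6 -33.9  31.1  30.6   8.7 -40.2 -13.    8.5] [[-0.0, -0.96, -0.3], [-0.0, 0.3, -0.96], [1.0, 0.0, -0.0]]
```

Run:
```python
s=open('kin.py').read()
s=s.replace("a,h,L1,e,L2,Lt,w=p","a,h,L1,e,L2,Lt,w,d=p").replace("R.apply([a,0,0])","R.apply([a,d,0])")
open('kin.py','w').write(s)
import kin;from kin import *
from cell import arm
s=arm.sense();D.append((s["joint_positions"],s["ee_pos"],s["tool_rot"]));print(s["joint_positions"])
kin.Rt=fk(D[0][0],np.zeros(8))[1].inv()*Ro.from_rotvec(D[0][2])
p0=np.array([0,250,350,0,350,200,0,100.])
for free in ([0,1,2,3,4,5,6,7],[1,2,4,5,7],[1,2,3,4,5,7],[1,2,4,5,6,7]):
    def full(v):
        p=np.zeros(8);p[free]=v;return p
    f=least_squares(lambda v:np.concatenate([fk(q,full(v))[0]-x for q,x,_ in D]),p0[free])
    print(free,full(f.x).round(1),f.fun.round(1))
```

```text
[ 0.17304316  0.19580325  2.31890237 -1.52588712  0.52611502  0.5737975 ]
[0, 1, 2, 3, 4, 5, 6, 7] [  6.5 228.4 446.4  20.7 569.1 242.4   4.1 100.5] [ 0.4 -0.1 -0.8 -0.4  1.3  1.6 -0.4 -0.6 -1.4  0.5 -0.5  0.6]
[1, 2, 4, 5, 7] [  0.  211.8 440.6   0.  559.2 240.    0.   97.3] [-0.5 -8.2  2.1 -0.2  1.9  2.8  3.7  2.3 -3.5  3.7  1.7 -1.4]
[1, 2, 3, 4, 5, 7] [  0.  228.8 450.2  19.  569.9 247.3   0.  100.7] [ 0.2 -0.1 -0.3 -0.4  0.2  2.6 -0.2 -1.1 -2.3  0.1  0.8  0. ]
[1, 2, 4, 5, 6, 7] [  0.  211.  441.2   0.  563.1 237.9   3.7  98.1] [-1.1 -7.6  2.9 -0.9  2.1  2.6  3.4  2.2 -3.7  4.   0.5 -1.8]
```

```bash
cat >> kin.py <<'E'
Rt=Ro.from_matrix([[0,-1,0],[0,0,-1],[1,0,0]])
PP=np.array([0,228.8,450.2,19,569.9,247.3,0,100.7])
LO=np.array([-2.77,-.9,.21,-1.53,.24,-2.84]);HI=np.array([2.77,2.22,2.48,4.67,2.81,2.84])
def ik(P,Rm,q0):
    Rg=Ro.from_matrix(Rm)
    def g(q):
        x,R=fk(q,PP);return np.concatenate([(x-P)/100,(Rg.inv()*R).as_rotvec()*2])
    f=least_squares(g,np.clip(q0,LO+.01,HI-.01),bounds=(LO,HI));return f.x,np.abs(f.fun).max()
E
python3 - <<'E'
from kin import *; from h import goal,tray
for w,psi in((-36.5,-36.5),(-36.5,-20),(-36.5,0),(-20,-20),(-20,0),(-3.4,-3.4),(-3.4,-20),(-3.4,15),(-3.4,30)):
  for th in(45,55,65,75):
    for sg in(1,-1):
      best=None
      for j4 in(-1.2,1.6,2.6,3.14,3.8,4.4):
       for j6 in(-2,0,2):
        q,e=ik([*tray(-63,-171,w),15],goal(psi,th,sg),[.1,.3,2.2,j4,.6,j6])
        if best is None or e<best[1]-1e-4: best=(q,e)
      if best[1]<.02: print(w,psi,th,sg,best[0].round(2),best[1].round(3))
E
```

```text
-36.5 -36.5 45 1 [ 0.18  0.21  2.32 -1.53  0.54  0.6 ] 0.016
-36.5 -36.5 45 -1 [ 0.18  0.21  2.32 -1.53  0.54 -2.54] 0.016
-36.5 -36.5 55 1 [0.23 0.28 2.34 4.44 0.71 0.95] 0.0
-36.5 -36.5 55 -1 [ 0.23  0.28  2.34  4.44  0.71 -2.19] 0.0
-36.5 -36.5 65 1 [0.28 0.38 2.34 4.28 0.91 1.15] 0.0
-36.5 -36.5 65 -1 [ 0.28  0.38  2.34  4.28  0.91 -1.99] 0.0
-36.5 -36.5 75 1 [0.31 0.49 2.32 4.19 1.13 1.28] 0.0
-36.5 -36.5 75 -1 [ 0.31  0.49  2.32  4.19  1.13 -1.86] 0.0
-36.5 -20 45 1 [0.07 0.14 2.41 4.25 0.33 0.79] 0.0
-36.5 -20 45 -1 [ 0.07  0.14  2.41  4.25  0.33 -2.35] 0.0
-36.5 -20 55 1 [0.11 0.21 2.45 3.9  0.55 1.17] 0.0
-36.5 -20 55 -1 [ 0.11  0.21  2.45  3.9   0.55 -1.97] 0.0
-36.5 -20 65 1 [0.14 0.31 2.46 3.76 0.82 1.34] 0.0
-36.5 -20 65 -1 [ 0.14  0.31  2.46  3.76  0.82 -1.81] 0.0
-36.5 -20 75 1 [0.16 0.44 2.45 3.7  1.09 1.43] 0.0
-36.5 -20 75 -1 [ 0.16  0.44  2.45  3.7   1.09 -1.71] 0.0
-20 -20 45 1 [-0.03  0.18  2.36  4.09  0.27  0.86] 0.0
-20 -20 45 -1 [-0.03  0.18  2.36  4.09  0.27 -2.28] 0.0
-20 -20 55 1 [-0.01  0.24  2.4   3.74  0.51  1.24] 0.0
-20 -20 55 -1 [-0.01  0.24  2.4   3.
[... 1654 characters left out ...]
 0.29  2.33  2.1   0.6  -1.02] 0.0
-3.4 15 65 1 [-0.41  0.37  2.36  2.27  0.83  1.92] 0.0
-3.4 15 65 -1 [-0.41  0.37  2.36  2.27  0.83 -1.22] 0.0
-3.4 15 75 1 [-0.44  0.48  2.36  2.36  1.08  1.79] 0.0
-3.4 15 75 -1 [-0.44  0.48  2.36  2.36  1.08 -1.35] 0.0
-3.4 30 45 1 [-0.41  0.28  2.23  1.43  0.61  2.54] 0.0
-3.4 30 45 -1 [-0.41  0.28  2.23  1.43  0.61 -0.6 ] 0.0
-3.4 30 55 1 [-0.47  0.33  2.27  1.7   0.76  2.25] 0.0
-3.4 30 55 -1 [-0.47  0.33  2.27  1.7   0.76 -0.89] 0.0
-3.4 30 65 1 [-0.51  0.41  2.28  1.86  0.95  2.04] 0.0
-3.4 30 65 -1 [-0.51  0.41  2.28  1.86  0.95 -1.1 ] 0.0
-3.4 30 75 1 [-0.54  0.51  2.28  1.96  1.16  1.9 ] 0.0
-3.4 30 75 -1 [-0.54  0.51  2.28  1.96  1.16 -1.24] 0.0
```

Run:
```python
from kin import *; from h import *
from cell import arm
t=np.load("pics/top0.npz")
c=lambda u,v,z:onplane(t,200+(u/2.8),165+(v/2.8),z)[:2]
fn,ff,bf=c(154,189,30),c(292,291,30),c(352,208,30)
f=ff-fn;print("tray yaw",np.degrees(np.arctan2(f[0],-f[1])),np.degrees(np.arctan2(*(bf-ff)[[1,0]])),"ff",ff)
s=arm.sense();q0=s["joint_positions"];R0=Ro.from_rotvec(s["tool_rot"])
def row(q):
    x,R=fk(q,PP);x=x-fk(q0,PP)[0]+s["ee_pos"]
    return (x.round(0),(R0.inv().apply(x-s["ee_pos"])/10).round(1).tolist(),np.degrees((R0.inv()*R).as_rotvec()).round(1).tolist(), R.apply([1,0,0]).round(2))
q1=np.array([.15,-.12,2.2,-1.4,.6,.5])
for k in np.linspace(0,1,7): print(*row(q0+k*(q1-q0)))
```

```text
tray yaw -36.245813272915285 -35.26535733940654 ff [503.73917527  29.64505006]
[524.  67.  21.] [0.0, 0.0, 0.0] [0.0, -0.0, -0.0] [ 0.57 -0.41 -0.71]
[543.  66.  58.] [-1.5, 1.0, 3.8] [2.6, -2.8, 1.0] [ 0.61 -0.42 -0.68]
[560.  64.  97.] [-3.2, 1.9, 7.5] [5.2, -5.5, 2.1] [ 0.64 -0.42 -0.64]
[575.  62. 136.] [-5.1, 2.5, 11.2] [7.8, -8.1, 3.1] [ 0.67 -0.43 -0.6 ]
[586.  59. 177.] [-7.3, 2.9, 14.9] [10.5, -10.7, 4.2] [ 0.7  -0.44 -0.57]
[594.  56. 219.] [-9.6, 3.1, 18.4] [13.2, -13.2, 5.3] [ 0.73 -0.44 -0.53]
[600.  53. 261.] [-12.2, 3.2, 21.8] [15.8, -15.7, 6.5] [ 0.75 -0.45 -0.49]
```

Run:
```python
from kin import *; from h import *
from cell import arm
from scipy.spatial.transform import Slerp
s=arm.sense();q0=s["joint_positions"];R0=Ro.from_rotvec(s["tool_rot"])
sl=Slerp([0,1],Ro.concatenate([R0,Ro.from_matrix(goal(-20,25,1))]))
q=q0
for k in np.linspace(0,1,9)[1:]:
    P=s["ee_pos"]+k*(np.array([440,100,190])-s["ee_pos"])
    q,e=ik(P,sl(k).as_matrix(),q)
    print(q.round(2),round(e,3),(R0.inv().apply(P-s["ee_pos"])/10).round(1),np.degrees((R0.inv()*sl(k)).as_rotvec()).round(1))
# pre-push
w=-36;pre=[*tray(-95,-171,w),15]
for z in(15,60,120):
  P=[*tray(-95-z*.7,-171,w),15+z*.9]
  qp,e=ik(P,goal(-36,55,-1),[.2,.1,2.3,4.2,.7,-2]);print("pre",P,qp.round(2),e)
for k in np.linspace(0,1,13):
    x,R=fk(q+k*(qp-q),PP);print(x.round(0),R.apply([1,0,0]).round(2),(q+k*(qp-q)).round(2)[3:])
```

```text
[ 0.16  0.11  2.34 -1.35  0.49  0.36] 0.0 [-2.3 -0.3  0.7] [-1.6  2.4  1.1]
[ 0.16  0.02  2.36 -1.15  0.48  0.12] 0.0 [-4.5 -0.6  1.4] [-3.2  4.8  2.3]
[ 0.15 -0.06  2.37 -0.94  0.49 -0.13] 0.0 [-6.8 -0.8  2.1] [-4.8  7.2  3.4]
[ 0.14 -0.14  2.37 -0.75  0.52 -0.36] 0.0 [-9.1 -1.1  2.8] [-6.4  9.7  4.6]
[ 0.13 -0.21  2.37 -0.58  0.58 -0.56] 0.0 [-11.3  -1.4   3.5] [-7.9 12.1  5.7]
[ 0.12 -0.27  2.36 -0.45  0.65 -0.73] 0.0 [-13.6  -1.7   4.2] [-9.5 14.5  6.8]
[ 0.11 -0.33  2.35 -0.34  0.72 -0.87] 0.0 [-15.9  -2.    4.9] [-11.1  16.9   8. ]
[ 0.1  -0.38  2.34 -0.26  0.8  -0.98] 0.0 [-18.1  -2.2   5.6] [-12.7  19.3   9.1]
pre [np.float64(487.13742895143014), np.float64(91.06943807873992), 28.5] [ 0.31  0.21  2.39  4.53  0.74 -2.24] 1.8549459190886353e-10
pre [np.float64(461.65339362861926), np.float64(109.58467352595282), 69.0] [ 0.38  0.08  2.43  4.67  0.77 -2.36] 0.025179028124357856
pre [np.float64(427.6746798648715), np.float64(134.27165412223667), 123.0] [ 0.48 -0.05  2.48  4.67  0.85 -2.36] 0.21411496855709633
[440. 100. 190.] [ 0.4  -0.14 -0.91] [-0.26  0.8  -0.98]
[418. 185. 167.] [ 0.32  0.15 -0.94] [ 0.15  0.81 -1.09]
[403. 266. 170.] [ 0.27  0.44 -0.86] [ 0.56  0.81 -1.21]
[400. 334. 196.] [ 0.28  0.67 -0.69] [ 0.97  0.81 -1.32]
[410. 380. 234.] [ 0.34  0.81 -0.47] [ 1.38  0.82 -1.44]
[431. 401. 276.] [ 0.45  0.86 -0.24] [ 1.8   0.82 -1.55]
[461. 396. 309.] [ 0.6   0.8  -0.04] [ 2.21  0.83 -1.67]
[492. 367. 326.] [0.76 0.64 0.09] [ 2.62  0.83 -1.78]
[517. 320. 321.] [0.9  0.42 0.12] [ 3.03  0.83 -1.9 ]
[528. 265. 292.] [0.98 0.16 0.07] [ 3.44  0.84 -2.02]
[520. 209. 244.] [ 0.99 -0.09 -0.07] [ 3.85  0.84 -2.13]
[489. 162. 181.] [ 0.91 -0.31 -0.26] [ 4.26  0.85 -2.25]
[436. 131. 114.] [ 0.75 -0.46 -0.48] [ 4.67  0.85 -2.36]
```

>>> apply_moves(
  moves=[
    {"delta_pos": [-2.3, -0.3, 0.7], "delta_rot": [-1.6, 2.4, 1.1], "gripper": 1},
    {"delta_pos": [-4.5, -0.6, 1.4], "delta_rot": [-3.2, 4.8, 2.3], "gripper": 1},
    {"delta_pos": [-6.8, -0.8, 2.1], "delta_rot": [-4.8, 7.2, 3.4], "gripper": 1},
    {"delta_pos": [-9.1, -1.1, 2.8], "delta_rot": [-6.4, 9.7, 4.6], "gripper": 1},
    {"delta_pos": [-11.3, -1.4, 3.5], "delta_rot": [-7.9, 12.1, 5.7], "gripper": 1},
    {"delta_pos": [-13.6, -1.7, 4.2], "delta_rot": [-9.5, 14.5, 6.8], "gripper": 1},
    {"delta_pos": [-15.9, -2.0, 4.9], "delta_rot": [-11.1, 16.9, 8.0], "gripper": 1},
    {"delta_pos": [-18.1, -2.2, 5.6], "delta_rot": [-12.7, 19.3, 9.1], "gripper": 1},
    {"delta_pos": [-18.1, -2.2, 5.6], "delta_rot": [-12.7, 19.3, 9.1], "gripper": 1},
  ],
)

```text
time: 6.18
ee_pos: [442.2, 100.2, 192.9]
tool_rot: [0.199, 1.116, -0.311]
ft_force: [-0.1, 0.5, 0.1]
opening: 0.006
```

```bash
cat > plan.py <<'E'
from kin import *; from h import *
from cell import arm
s=arm.sense();q0=s["joint_positions"];R0=Ro.from_rotvec(s["tool_rot"])
print(s["time"],s["ee_pos"].round(1),q0.round(2),s["ft_force"].round(1),"fkerr",(fk(q0,PP)[0]-s["ee_pos"]).round(1))
def fmt(P,R): return (R0.inv().apply(np.asarray(P)-s["ee_pos"])/10).round(1).tolist(),np.degrees((R0.inv()*R).as_rotvec()).round(1).tolist()
E
python3 - <<'E'
from plan import *
P=[*tray(-125,-171,-36),110]
qp,e=ik(P,goal(-25,60,-1),[.2,.1,2.3,4.0,.7,-2]);print("hi",P,qp.round(2),e)
P2=[*tray(-85,-171,-36),15]
qq,e=ik(P2,goal(-25,55,-1),qp);print("lo",P2,qq.round(2),e)
N=20;prev=R0
for k in np.linspace(0,1,N+1)[1:]:
    q=q0+k*(qp-q0)
    x,R=fk(q,PP);print(x.round(0),q[3].round(2),*fmt(x,R),np.degrees((prev.inv()*R).magnitude()).round(1));prev=R
E
```

```text
6.175 [442.2 100.2 192.9] [ 0.1  -0.39  2.34 -0.26  0.8  -0.97] [-0.1  0.5  0.1] fkerr [-5.4 -0.4 -0.6]
hi [np.float64(471.36159756111863), np.float64(102.53125049844314), 110] [ 0.32 -0.05  2.48  4.51  0.68 -2.43] 0.05834702164725114
lo [np.float64(503.7222773361166), np.float64(79.01984040674421), 15] [ 0.19  0.21  2.44  4.13  0.61 -2.07] 7.979727989493313e-16
[426. 146. 176.] -0.02 [0.3, 3.7, -3.5] [4.6, 6.2, 8.1] 11.2
[418. 192. 168.] 0.22 [-0.1, 7.8, -5.9] [9.6, 11.8, 16.3] 11.1
[414. 236. 170.] 0.46 [-1.0, 11.8, -7.6] [15.0, 16.7, 24.5] 11.0
[414. 275. 179.] 0.69 [-2.4, 15.5, -8.5] [20.8, 20.9, 32.6] 10.8
[418. 309. 194.] 0.93 [-4.1, 18.7, -8.5] [27.2, 24.5, 40.5] 10.7
[426. 335. 213.] 1.17 [-5.9, 21.5, -7.8] [34.1, 27.2, 48.0] 10.6
[438. 353. 234.] 1.41 [-7.5, 23.6, -6.5] [41.6, 29.2, 55.1] 10.5
[453. 362. 255.] 1.65 [-8.9, 25.0, -4.5] [49.7, 30.4, 61.7] 10.4
[471. 362. 273.] 1.89 [-9.9, 25.6, -2.2] [58.5, 30.8, 67.6] 10.4
[490. 354. 289.] 2.13 [-10.4, 25.5, 0.3] [67.8, 30.4, 72.7] 10.3
[508. 338. 298.] 2.37 [-10.3, 24.6, 2.7] [77.6, 29.2, 76.9] 10.3
[525. 316. 302.] 2.6 [-9.6, 23.1, 5.0] [87.9, 27.3, 79.9] 10.4
[539. 289. 298.] 2.84 [-8.3, 21.0, 6.8] [98.7, 24.6, 81.8] 10.4
[548. 258. 287.] 3.08 [-6.5, 18.5, 8.1] [109.7, 21.2, 82.4] 10.5
[552. 227. 269.] 3.32 [-4.3, 15.7, 8.7] [121.0, 17.3, 81.6] 10.5
[550. 195. 245.] 3.56 [-1.7, 12.6, 8.4] [132.4, 12.8, 79.3] 10.6
[541. 166. 216.] 3.8 [1.0, 9.6, 7.3] [143.7, 7.9, 75.3] 10.6
[526. 140. 182.] 4.04 [3.7, 6.6, 5.4] [154.8, 2.7, 69.8] 10.7
[504. 120. 147.] 4.28 [6.4, 3.9, 2.6] [165.6, -2.6, 62.7] 10.7
[476. 106. 110.] 4.51 [8.8, 1.6, -0.9] [-168.0, 7.7, -51.5] 10.7
```

>>> apply_moves(
  moves=[
    {"delta_pos": [0.3, 3.7, -3.5], "delta_rot": [4.6, 6.2, 8.1], "gripper": 1},
    {"delta_pos": [-0.1, 7.8, -5.9], "delta_rot": [9.6, 11.8, 16.3], "gripper": 1},
    {"delta_pos": [-1.0, 11.8, -7.6], "delta_rot": [15.0, 16.7, 24.5], "gripper": 1},
    {"delta_pos": [-2.4, 15.5, -8.5], "delta_rot": [20.8, 20.9, 32.6], "gripper": 1},
    {"delta_pos": [-4.1, 18.7, -8.5], "delta_rot": [27.2, 24.5, 40.5], "gripper": 1},
    {"delta_pos": [-5.9, 21.5, -7.8], "delta_rot": [34.1, 27.2, 48.0], "gripper": 1},
    {"delta_pos": [-7.5, 23.6, -6.5], "delta_rot": [41.6, 29.2, 55.1], "gripper": 1},
    {"delta_pos": [-8.9, 25.0, -4.5], "delta_rot": [49.7, 30.4, 61.7], "gripper": 1},
    {"delta_pos": [-9.9, 25.6, -2.2], "delta_rot": [58.5, 30.8, 67.6], "gripper": 1},
    {"delta_pos": [-10.4, 25.5, 0.3], "delta_rot": [67.8, 30.4, 72.7], "gripper": 1},
    {"delta_pos": [-10.4, 25.5, 0.3], "delta_rot": [67.8, 30.4, 72.7], "gripper": 1},
  ],
)

```text
time: 7.55
ee_pos: [489.3, 354.2, 285.7]
tool_rot: [2.023, 0.978, 0.293]
ft_force: [-0.4, 1.1, -0.7]
opening: 0.002
```

Run:
```python
from plan import *
P=[*tray(-125,-171,-36),80]
qp,e=ik(P,goal(-20,62,-1),[.2,.1,2.3,4.0,.7,-2]);print("hi",P,qp.round(2),e)
N=12;prev=R0
for k in np.linspace(0,1,N+1)[1:]:
    q=q0+k*(qp-q0)
    x,R=fk(q,PP);print(x.round(0),q[3].round(2),*fmt(x,R),np.degrees((prev.inv()*R).magnitude()).round(1));prev=R
```

```text
7.55 [489.3 354.2 285.7] [ 0.21 -0.23  2.42  2.12  0.74 -1.7 ] [-0.4  1.1 -0.7] fkerr [-4.1 -2.2 -1.4]
hi [np.float64(471.36159756111863), np.float64(102.53125049844314), 80] [ 0.32  0.06  2.48  4.31  0.71 -2.25] 0.14143608968642812
[500. 341. 287.] 2.3 [-0.2, 1.1, 1.3] [5.9, -1.7, 5.5] 8.2
[514. 327. 286.] 2.49 [-0.4, 2.2, 2.9] [11.8, -3.9, 10.9] 8.3
[527. 309. 280.] 2.67 [-0.8, 3.1, 5.0] [17.6, -6.6, 16.2] 8.3
[537. 288. 271.] 2.85 [-1.4, 3.6, 7.4] [23.3, -9.8, 21.3] 8.3
[545. 265. 257.] 3.03 [-2.4, 3.7, 10.0] [28.9, -13.5, 26.4] 8.4
[549. 241. 240.] 3.22 [-3.7, 3.4, 12.7] [34.4, -17.7, 31.2] 8.4
[550. 216. 218.] 3.4 [-5.1, 2.6, 15.5] [39.8, -22.2, 35.9] 8.5
[545. 191. 194.] 3.58 [-6.9, 1.3, 18.2] [45.2, -27.2, 40.4] 8.5
[537. 168. 167.] 3.76 [-8.8, -0.5, 20.8] [50.4, -32.5, 44.7] 8.6
[523. 146. 138.] 3.94 [-10.9, -2.7, 23.1] [55.6, -38.0, 48.8] 8.6
[505. 127. 109.] 4.13 [-13.1, -5.3, 25.2] [60.6, -43.9, 52.7] 8.6
[482. 110.  79.] 4.31 [-15.4, -8.3, 26.8] [65.7, -50.0, 56.5] 8.7
```

>>> apply_moves(
  moves=[
    {"delta_pos": [-0.2, 1.1, 1.3], "delta_rot": [5.9, -1.7, 5.5], "gripper": 1},
    {"delta_pos": [-0.4, 2.2, 2.9], "delta_rot": [11.8, -3.9, 10.9], "gripper": 1},
    {"delta_pos": [-0.8, 3.1, 5.0], "delta_rot": [17.6, -6.6, 16.2], "gripper": 1},
    {"delta_pos": [-1.4, 3.6, 7.4], "delta_rot": [23.3, -9.8, 21.3], "gripper": 1},
    {"delta_pos": [-2.4, 3.7, 10.0], "delta_rot": [28.9, -13.5, 26.4], "gripper": 1},
    {"delta_pos": [-3.7, 3.4, 12.7], "delta_rot": [34.4, -17.7, 31.2], "gripper": 1},
    {"delta_pos": [-5.1, 2.6, 15.5], "delta_rot": [39.8, -22.2, 35.9], "gripper": 1},
    {"delta_pos": [-6.9, 1.3, 18.2], "delta_rot": [45.2, -27.2, 40.4], "gripper": 1},
    {"delta_pos": [-8.8, -0.5, 20.8], "delta_rot": [50.4, -32.5, 44.7], "gripper": 1},
    {"delta_pos": [-10.9, -2.7, 23.1], "delta_rot": [55.6, -38.0, 48.8], "gripper": 1},
    {"delta_pos": [-13.1, -5.3, 25.2], "delta_rot": [60.6, -43.9, 52.7], "gripper": 1},
    {"delta_pos": [-15.4, -8.3, 26.8], "delta_rot": [65.7, -50.0, 56.5], "gripper": 1},
    {"delta_pos": [-15.4, -8.3, 26.8], "delta_rot": [65.7, -50.0, 56.5], "gripper": 1},
  ],
)

```text
time: 9.18
ee_pos: [481.6, 110.5, 77.9]
tool_rot: [-2.913, 0.616, 0.763]
ft_force: [0.0, -0.3, -0.3]
opening: 0.002
```

Run:
```python
from plan import *
from scipy.spatial.transform import Slerp
q=q0
P2=np.array([*tray(-85,-171,-36),15]);G=Ro.from_matrix(goal(-25,55,-1));sl=Slerp([0,1],Ro.concatenate([R0,G]))
for k in np.linspace(0,1,6)[1:]:
    P=s["ee_pos"]+k*(P2-s["ee_pos"]);q,e=ik(P,sl(k).as_matrix(),q);print(P.round(0),q.round(2),round(e,3),*fmt(P,sl(k)))
```

```text
9.175 [481.6 110.5  77.9] [ 0.32  0.06  2.48  4.31  0.71 -2.25] [ 0.  -0.3 -0.3] fkerr [-1.3  0.6 -0.3]
[486. 104.  65.] [ 0.29  0.09  2.48  4.27  0.68 -2.21] 0.0 [1.2, 0.4, 0.8] [0.5, -1.2, 0.1]
[490.  98.  53.] [ 0.27  0.12  2.47  4.24  0.67 -2.18] 0.0 [2.4, 0.7, 1.6] [1.0, -2.4, 0.1]
[495.  92.  40.] [ 0.24  0.15  2.46  4.2   0.65 -2.14] 0.0 [3.6, 1.1, 2.4] [1.5, -3.7, 0.2]
[499.  85.  28.] [ 0.22  0.18  2.45  4.17  0.63 -2.11] 0.0 [4.8, 1.4, 3.2] [2.1, -4.9, 0.2]
[504.  79.  15.] [ 0.19  0.21  2.44  4.13  0.61 -2.07] 0.0 [5.9, 1.8, 4.0] [2.6, -6.1, 0.3]
```

>>> apply_moves(
  moves=[
    {"delta_pos": [1.2, 0.4, 0.8], "delta_rot": [0.5, -1.2, 0.1], "gripper": 1},
    {"delta_pos": [2.4, 0.7, 1.6], "delta_rot": [1.0, -2.4, 0.1], "gripper": 1},
    {"delta_pos": [3.6, 1.1, 2.4], "delta_rot": [1.5, -3.7, 0.2], "gripper": 1},
    {"delta_pos": [4.8, 1.4, 3.2], "delta_rot": [2.1, -4.9, 0.2], "gripper": 1},
    {"delta_pos": [5.9, 1.8, 4.0], "delta_rot": [2.6, -6.1, 0.3], "gripper": 1},
    {"delta_pos": [5.9, 1.8, 4.0], "delta_rot": [2.6, -6.1, 0.3], "gripper": 1},
  ],
)

```text
time: 9.93
ee_pos: [503.3, 78.4, 14.2]
tool_rot: [-2.809, 0.624, 0.887]
ft_force: [-0.9, 0.0, 0.9]
opening: -0.002
```

Run:
```python
from plan import *
from cell import vision
im,d=vision.snapshot("top");a=im[165:290,200:400,::-1]
im2,d=vision.snapshot("scene");b=im2[180:330,290:490,::-1]
cv2.imwrite("pics/p4.png",np.vstack([cv2.resize(a,(560,350),interpolation=cv2.INTER_CUBIC)[:300],cv2.resize(b,(560,420),interpolation=cv2.INTER_CUBIC)[:300]]))
q=q0
rows=[(-76,-171,-36),(-70,-171,-36),(-66,-171,-36)]+[(-63+.0*k,-171+0.1*k,-36+k*1.6) for k in range(0,18)]
for x,y,w in rows:
    psi=-25+max(0,(w+36))*22/32.6
    P=[*tray(x,y,w),15];G=goal(psi,55,-1);q,e=ik(P,G,q);print(round(w,1),np.round(P),q.round(2),round(e,3),*fmt(P,Ro.from_matrix(G)))
```

```text
9.925 [503.3  78.4  14.2] [ 0.19  0.22  2.44  4.13  0.61 -2.07] [-0.9  0.   0.9] fkerr [ 0.3  0.8 -0.3]
-36 [511.  74.  15.] [ 0.17  0.22  2.43  4.11  0.6  -2.07] 0.0 [0.7, 0.1, -0.6] [-0.0, 0.1, -0.1]
-36 [516.  70.  15.] [ 0.16  0.22  2.42  4.1   0.6  -2.06] 0.0 [1.2, 0.2, -0.9] [-0.0, 0.1, -0.1]
-36 [519.  68.  15.] [ 0.15  0.23  2.42  4.09  0.59 -2.06] 0.0 [1.5, 0.3, -1.1] [-0.0, 0.1, -0.1]
-36.0 [522.  66.  15.] [ 0.15  0.23  2.42  4.08  0.59 -2.06] 0.0 [1.7, 0.3, -1.3] [-0.0, 0.1, -0.1]
-34.4 [524.  62.  15.] [ 0.12  0.23  2.42  4.03  0.58 -2.04] 0.0 [2.1, 0.6, -1.6] [-0.6, 0.1, -0.9]
-32.8 [528.  58.  15.] [ 0.1   0.22  2.42  3.97  0.56 -2.01] 0.0 [2.5, 0.8, -1.8] [-1.2, 0.1, -1.8]
-31.2 [531.  54.  15.] [ 0.08  0.22  2.43  3.91  0.55 -1.99] 0.0 [2.8, 1.0, -2.1] [-1.9, 0.1, -2.7]
-29.6 [534.  50.  15.] [ 0.06  0.22  2.43  3.85  0.54 -1.96] 0.0 [3.2, 1.3, -2.3] [-2.5, 0.1, -3.6]
-28.0 [537.  46.  15.] [ 0.04  0.22  2.43  3.79  0.53 -1.93] 0.0 [3.6, 1.4, -2.6] [-3.1, 0.1, -4.5]
-26.4 [541.  43.  15.] [ 0.02  0.22  2.43  3.73  0.52 -1.9 ] 0.0 [4.0, 1.6, -2.9] [-3.7, 0.1, -5.4]
-2
[... 403 characters left out ...]
 [560.  26.  15.] [-0.08  0.23  2.42  3.41  0.47 -1.73] 0.0 [5.9, 2.4, -4.3] [-6.8, 0.1, -9.8]
-16.8 [564.  23.  15.] [-0.1   0.23  2.42  3.35  0.47 -1.69] 0.0 [6.3, 2.5, -4.6] [-7.4, 0.1, -10.7]
-15.2 [568.  20.  15.] [-0.12  0.23  2.41  3.28  0.46 -1.65] 0.0 [6.8, 2.5, -4.8] [-8.1, 0.1, -11.6]
-13.6 [572.  17.  15.] [-0.13  0.24  2.4   3.22  0.46 -1.61] 0.0 [7.2, 2.6, -5.1] [-8.7, 0.1, -12.4]
-12.0 [576.  15.  15.] [-0.15  0.24  2.4   3.15  0.46 -1.58] 0.0 [7.6, 2.7, -5.4] [-9.3, 0.1, -13.3]
-10.4 [580.  12.  15.] [-0.16  0.25  2.39  3.09  0.46 -1.54] 0.0 [8.0, 2.7, -5.7] [-9.9, 0.1, -14.2]
-8.8 [585.  10.  15.] [-0.18  0.25  2.38  3.03  0.46 -1.5 ] 0.0 [8.4, 2.8, -6.0] [-10.5, 0.1, -15.1]
```

View pics/p4.png

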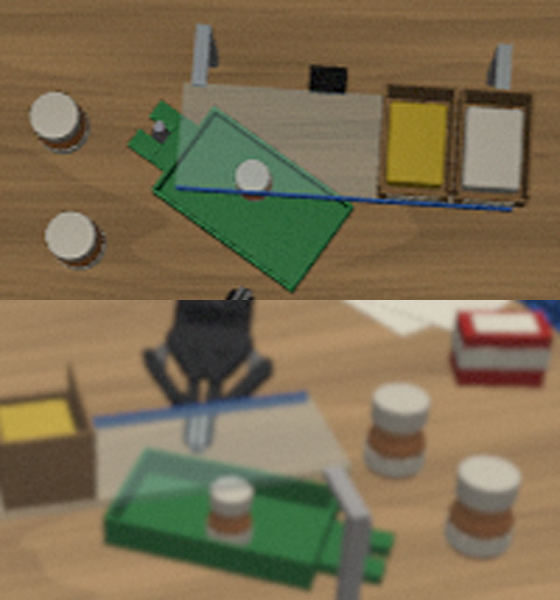

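The stacked view shows the pin still in the notch at (158,128), the jar standing at (230,510), and the fingertips at (198,430) behind the front wall. No joint is near its limit, so I'll continue the push.

>>> apply_moves(
  moves=[
    {"delta_pos": [0.7, 0.1, -0.6], "delta_rot": [0, 0.1, -0.1], "gripper": 1},
    {"delta_pos": [1.2, 0.2, -0.9], "delta_rot": [0, 0.1, -0.1], "gripper": 1},
    {"delta_pos": [1.5, 0.3, -1.1], "delta_rot": [0, 0.1, -0.1], "gripper": 1},
    {"delta_pos": [1.7, 0.3, -1.3], "delta_rot": [0, 0.1, -0.1], "gripper": 1},
    {"delta_pos": [2.1, 0.6, -1.6], "delta_rot": [-0.6, 0.1, -0.9], "gripper": 1},
    {"delta_pos": [2.5, 0.8, -1.8], "delta_rot": [-1.2, 0.1, -1.8], "gripper": 1},
    {"delta_pos": [2.8, 1.0, -2.1], "delta_rot": [-1.9, 0.1, -2.7], "gripper": 1},
    {"delta_pos": [3.2, 1.3, -2.3], "delta_rot": [-2.5, 0.1, -3.6], "gripper": 1},
    {"delta_pos": [3.6, 1.4, -2.6], "delta_rot": [-3.1, 0.1, -4.5], "gripper": 1},
    {"delta_pos": [4.0, 1.6, -2.9], "delta_rot": [-3.7, 0.1, -5.4], "gripper": 1},
    {"delta_pos": [4.4, 1.8, -3.2], "delta_rot": [-4.3, 0.1, -6.3], "gripper": 1},
    {"delta_pos": [4.7, 2.0, -3.4], "delta_rot": [-5.0, 0.1, -7.1], "gripper": 1},
    {"delta_pos": [5.1, 2.1, -3.7], "delta_rot": [-5.6, 0.1, -8.0], "gripper": 1},
    {"delta_pos": [5.5, 2.2, -4.0], "delta_rot": [-6.2, 0.1, -8.9], "gripper": 1},
    {"delta_pos": [5.9, 2.4, -4.3], "delta_rot": [-6.8, 0.1, -9.8], "gripper": 1},
    {"delta_pos": [6.3, 2.5, -4.6], "delta_rot": [-7.4, 0.1, -10.7], "gripper": 1},
    {"delta_pos": [6.6, 2.5, -4.7], "delta_rot": [-7.8, 0.1, -11.2], "gripper": 1},
  ],
)

```text
time: 12.15
ee_pos: [565.5, 21.9, 15.0]
tool_rot: [-2.926, 0.291, 0.921]
ft_force: [-3.5, 0.2, 3.1]
opening: -0.002
```

Run:
```python
from plan import *
from cell import vision
im,d=vision.snapshot("top");a=im[165:290,200:400,::-1]
im2,d=vision.snapshot("scene");b=im2[180:330,290:490,::-1]
cv2.imwrite("pics/p5.png",np.vstack([cv2.resize(a,(560,350),interpolation=cv2.INTER_CUBIC)[:300],cv2.resize(b,(560,420),interpolation=cv2.INTER_CUBIC)[:300]]))
q=q0
rows=[(-63+.0*k,-169.6+0.1*k,-16+k*1.2) for k in range(0,15)]
for x,y,w in rows:
    psi=-25+max(0,(w+36))*22/32.6
    P=[*tray(x,y,w),15];G=goal(psi,55,-1);q,e=ik(P,G,q);print(round(w,1),np.round(P),q.round(2),round(e,3),*fmt(P,Ro.from_matrix(G)))
```

```text
12.15 [565.5  21.9  15. ] [-0.11  0.23  2.41  3.31  0.47 -1.67] [-3.5  0.2  3.1] fkerr [ 0.2 -0.1 -0.3]
-16.0 [566.  22.  15.] [-0.11  0.23  2.41  3.31  0.47 -1.67] 0.0 [0.0, 0.0, -0.0] [0.1, -0.0, 0.1]
-14.8 [569.  20.  15.] [-0.12  0.24  2.41  3.27  0.46 -1.64] 0.0 [0.3, 0.2, -0.2] [-0.4, -0.0, -0.5]
-13.6 [572.  18.  15.] [-0.13  0.24  2.4   3.22  0.46 -1.61] 0.0 [0.6, 0.3, -0.4] [-0.9, -0.0, -1.2]
-12.4 [575.  16.  15.] [-0.14  0.24  2.4   3.17  0.46 -1.59] 0.0 [0.9, 0.4, -0.6] [-1.3, -0.0, -1.9]
-11.2 [578.  14.  15.] [-0.16  0.24  2.39  3.12  0.46 -1.56] 0.0 [1.2, 0.6, -0.8] [-1.8, -0.0, -2.5]
-10.0 [582.  12.  15.] [-0.17  0.25  2.39  3.07  0.46 -1.53] 0.0 [1.5, 0.7, -1.0] [-2.3, -0.0, -3.2]
-8.8 [585.  10.  15.] [-0.18  0.25  2.38  3.03  0.46 -1.5 ] 0.0 [1.8, 0.8, -1.2] [-2.7, -0.0, -3.9]
-7.6 [588.   8.  15.] [-0.19  0.26  2.38  2.98  0.46 -1.48] 0.0 [2.0, 0.9, -1.4] [-3.2, -0.0, -4.5]
-6.4 [592.   7.  15.] [-0.2   0.26  2.37  2.94  0.46 -1.45] 0.0 [2.3, 1.0, -1.6] [-3.7, -0.0, -5.2]
-5.2 [595.   5.  15.] [-0.21  0.27  2.36  2.89  0.46 -1.42] 0.0 [2.6, 1.1, -1.8] [-4.1, -0.0, -5.8]
-4.0 [598.   4.  15.] [-0.22  0.27  2.36  2.85  0.46 -1.4 ] 0.0 [2.9, 1.1, -2.1] [-4.6, -0.0, -6.5]
-2.8 [602.   2.  15.] [-0.23  0.28  2.35  2.8   0.46 -1.37] 0.0 [3.2, 1.2, -2.3] [-5.0, -0.0, -7.2]
-1.6 [605.   1.  15.] [-0.23  0.28  2.34  2.76  0.46 -1.34] 0.0 [3.5, 1.3, -2.5] [-5.5, -0.0, -7.8]
-0.4 [609.  -0.  15.] [-0.24  0.29  2.34  2.72  0.46 -1.32] 0.0 [3.8, 1.3, -2.7] [-6.0, -0.0, -8.5]
0.8 [612.  -2.  15.] [-0.25  0.29  2.33  2.68  0.47 -1.29] 0.0 [4.1, 1.4, -2.9] [-6.4, -0.0, -9.2]
```

View pics/p5.png

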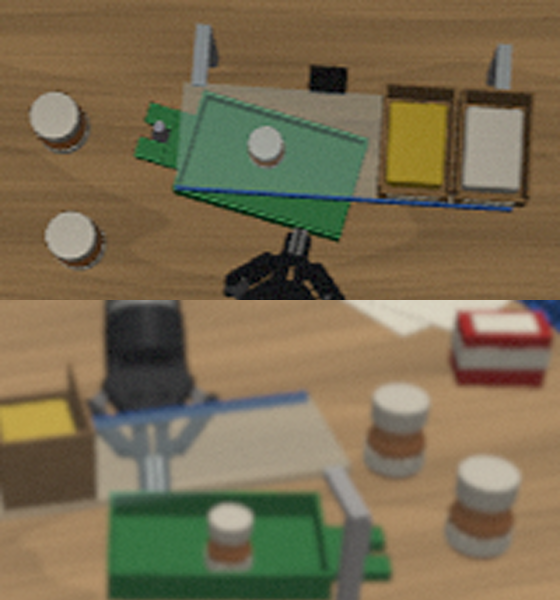

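The pin is still in the notch at (160,128) and the jar stands at (230,535). The fingers at (298,240) are in contact with the front wall. About 12° remain.

>>> apply_moves(
  moves=[
    {"delta_pos": [0.3, 0.2, -0.2], "delta_rot": [-0.4, 0, -0.5], "gripper": 1},
    {"delta_pos": [0.6, 0.3, -0.4], "delta_rot": [-0.9, 0, -1.2], "gripper": 1},
    {"delta_pos": [0.9, 0.4, -0.6], "delta_rot": [-1.3, 0, -1.9], "gripper": 1},
    {"delta_pos": [1.2, 0.6, -0.8], "delta_rot": [-1.8, 0, -2.5], "gripper": 1},
    {"delta_pos": [1.5, 0.7, -1.0], "delta_rot": [-2.3, 0, -3.2], "gripper": 1},
    {"delta_pos": [1.8, 0.8, -1.2], "delta_rot": [-2.7, 0, -3.9], "gripper": 1},
    {"delta_pos": [2.0, 0.9, -1.4], "delta_rot": [-3.2, 0, -4.5], "gripper": 1},
    {"delta_pos": [2.3, 1.0, -1.6], "delta_rot": [-3.7, 0, -5.2], "gripper": 1},
    {"delta_pos": [2.4, 1.0, -1.7], "delta_rot": [-3.9, 0, -5.5], "gripper": 1},
    {"delta_pos": [2.5, 1.0, -1.7], "delta_rot": [-3.9, 0, -5.5], "gripper": 1},
  ],
)

```text
time: 13.5
ee_pos: [593.4, 6.0, 14.9]
tool_rot: [-2.972, 0.121, 0.934]
ft_force: [-3.9, -0.9, 3.9]
opening: -0.0
```

Run:
```python
from plan import *
from cell import vision
im,d=vision.snapshot("top");a=im[165:290,200:400,::-1]
im2,d=vision.snapshot("scene");b=im2[180:330,290:490,::-1]
cv2.imwrite("pics/p6.png",np.vstack([cv2.resize(a,(560,350),interpolation=cv2.INTER_CUBIC)[:300],cv2.resize(b,(560,420),interpolation=cv2.INTER_CUBIC)[:300]]))
q=q0
dk=np.radians(-3.4);u=np.array([np.cos(dk),np.sin(dk),0])
for m in range(1,13):
    P=s["ee_pos"]+m*1.5*u; print(m*1.5,P.round(1),*fmt(P,Ro.from_matrix(goal(-5,55,-1))))
```

```text
13.5 [593.4   6.   14.9] [-0.2   0.27  2.37  2.92  0.46 -1.44] [-3.9 -0.9  3.9] fkerr [ 0.3 -0.5 -0.4]
1.5 [594.9   5.9  14.9] [0.1, -0.0, -0.1] [0.2, -0.1, 0.3]
3.0 [596.4   5.8  14.9] [0.2, -0.0, -0.2] [0.2, -0.1, 0.3]
4.5 [597.9   5.7  14.9] [0.4, -0.0, -0.3] [0.2, -0.1, 0.3]
6.0 [599.4   5.6  14.9] [0.5, -0.0, -0.3] [0.2, -0.1, 0.3]
7.5 [600.9   5.5  14.9] [0.6, -0.0, -0.4] [0.2, -0.1, 0.3]
9.0 [602.4   5.5  14.9] [0.7, -0.0, -0.5] [0.2, -0.1, 0.3]
10.5 [603.9   5.4  14.9] [0.9, -0.0, -0.6] [0.2, -0.1, 0.3]
12.0 [605.4   5.3  14.9] [1.0, -0.0, -0.7] [0.2, -0.1, 0.3]
13.5 [606.9   5.2  14.9] [1.1, -0.0, -0.8] [0.2, -0.1, 0.3]
15.0 [608.4   5.1  14.9] [1.2, -0.0, -0.9] [0.2, -0.1, 0.3]
16.5 [609.9   5.   14.9] [1.4, -0.0, -0.9] [0.2, -0.1, 0.3]
18.0 [611.4   4.9  14.9] [1.5, -0.0, -1.0] [0.2, -0.1, 0.3]
```

View pics/p6.png

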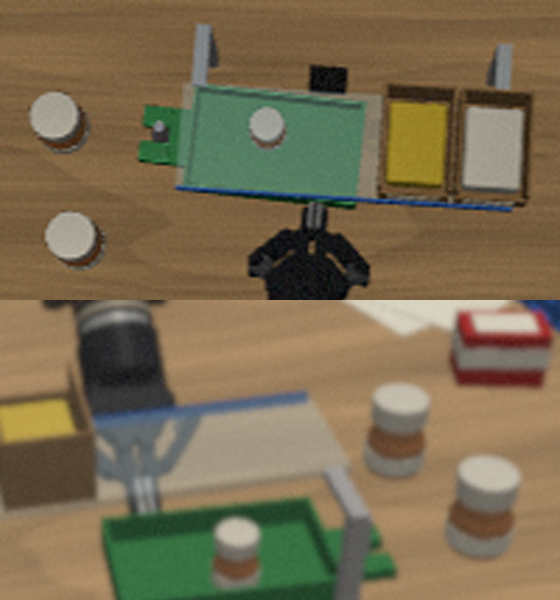

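About 3° remains. I'll advance in small steps and watch the force.

>>> apply_moves(
  moves=[
    {"delta_pos": [0.12, 0, -0.08], "delta_rot": [0.1, 0, 0.1], "gripper": 1},
    {"delta_pos": [0.24, 0, -0.17], "delta_rot": [0.2, 0, 0.2], "gripper": 1},
    {"delta_pos": [0.36, 0, -0.25], "delta_rot": [0.2, 0, 0.2], "gripper": 1},
    {"delta_pos": [0.48, 0, -0.33], "delta_rot": [0.2, 0, 0.2], "gripper": 1},
    {"delta_pos": [0.55, 0, -0.38], "delta_rot": [0.2, 0, 0.2], "gripper": 1},
  ],
)

```text
time: 14.22
ee_pos: [600.3, 5.4, 14.8]
tool_rot: [-2.969, 0.128, 0.934]
ft_force: [-2.8, -0.6, 1.5]
opening: 0.001
```

Run:
```python
from plan import *
```

```text
14.225 [600.3   5.4  14.8] [-0.2   0.28  2.35  2.93  0.45 -1.44] [-2.8 -0.6  1.5] fkerr [ 0.4 -0.5 -0.4]
```

>>> apply_moves(
  moves=[
    {"delta_pos": [0.08, 0, -0.06], "delta_rot": [0, 0, 0], "gripper": 1},
    {"delta_pos": [0.16, 0, -0.12], "delta_rot": [0, 0, 0], "gripper": 1},
    {"delta_pos": [0.24, 0, -0.17], "delta_rot": [0, 0, 0], "gripper": 1},
    {"delta_pos": [0.24, 0, -0.17], "delta_rot": [0, 0, 0], "gripper": 1},
  ],
)

```text
time: 14.72
ee_pos: [603.0, 5.0, 14.6]
tool_rot: [-2.968, 0.129, 0.935]
ft_force: [-4.2, -3.8, 1.7]
opening: 0.001
```

Run:
```python
from plan import *
from cell import vision
im,d=vision.snapshot("top");a=im[165:290,200:400,::-1]
im2,d=vision.snapshot("scene");b=im2[190:340,290:490,::-1]
cv2.imwrite("pics/p7.png",np.vstack([cv2.resize(a,(560,350),interpolation=cv2.INTER_CUBIC)[:260],cv2.resize(b,(560,420),interpolation=cv2.INTER_CUBIC)[:340]]))
```

```text
14.725 [603.    5.   14.6] [-0.2   0.28  2.35  2.93  0.45 -1.44] [-4.2 -3.8  1.7] fkerr [ 0.4 -0.5 -0.4]
```

View pics/p7.png

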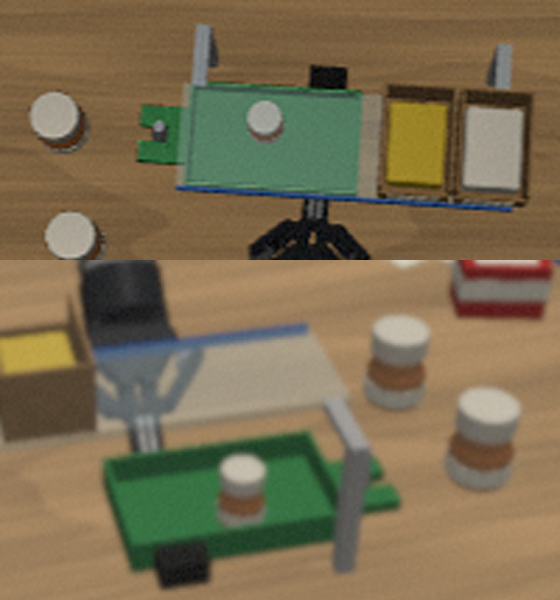

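>>> apply_moves(
  moves=[
    {"delta_pos": [0.08, 0, -0.05], "delta_rot": [0, 0, 0], "gripper": 1},
    {"delta_pos": [0.16, 0, -0.1], "delta_rot": [0, 0, 0], "gripper": 1},
    {"delta_pos": [0.2, 0, -0.13], "delta_rot": [0, 0, 0], "gripper": 1},
  ],
)

```text
time: 15.2
ee_pos: [603.4, 5.0, 14.2]
tool_rot: [-2.967, 0.13, 0.934]
ft_force: [-23.9, -2.6, 17.7]
opening: 0.002
```

Run:
```python
from plan import *
```

```text
15.2 [603.4   5.   14.2] [-0.2   0.28  2.34  2.93  0.45 -1.44] [-23.9  -2.6  17.7] fkerr [ 0.4 -0.5 -0.4]
```

The force rose sharply to 24 N in x with almost no further motion, so the tray is on the bumper. I'll back off horizontally, then along the tool axis.

>>> apply_moves(
  moves=[
    {"delta_pos": [-0.3, 0, 0.2], "delta_rot": [0, 0, 0], "gripper": 1},
    {"delta_pos": [-0.8, 0, 0.55], "delta_rot": [0, 0, 0], "gripper": 1},
    {"delta_pos": [-1.6, 0, 1.1], "delta_rot": [0, 0, 0], "gripper": 1},
    {"delta_pos": [-2.8, 0, 1.8], "delta_rot": [0, 0, 0], "gripper": 1},
    {"delta_pos": [-4.5, 0, 2.5], "delta_rot": [0, 0, 0], "gripper": 1},
    {"delta_pos": [-6.5, 0, 3], "delta_rot": [0, 0, 0], "gripper": 1},
    {"delta_pos": [-6.5, 0, 3], "delta_rot": [0, 0, 0], "gripper": 1},
  ],
)

```text
time: 16.08
ee_pos: [544.4, 12.0, 26.1]
tool_rot: [-2.968, 0.132, 0.934]
ft_force: [0.1, 0.2, -0.1]
opening: 0.001
```

Run:
```python
from plan import *
from cell import vision
im,d=vision.snapshot("top");a=im[180:240,225:345,::-1]
im2,d=vision.snapshot("scene");b=im2[220:320,310:450,::-1]
cv2.imwrite("pics/p8a.png",cv2.resize(a,None,fx=6,fy=6,interpolation=cv2.INTER_CUBIC));cv2.imwrite("pics/p8b.png",cv2.resize(b,None,fx=5.5,fy=5.5,interpolation=cv2.INTER_CUBIC))
cv2.imwrite("pics/p8c.png",im2[:,:,::-1])
```

```text
16.075 [544.4  12.   26.1] [-0.21  0.15  2.48  2.91  0.46 -1.43] [ 0.1  0.2 -0.1] fkerr [-0.5 -0.3 -0.2]
```

View pics/p8a.png

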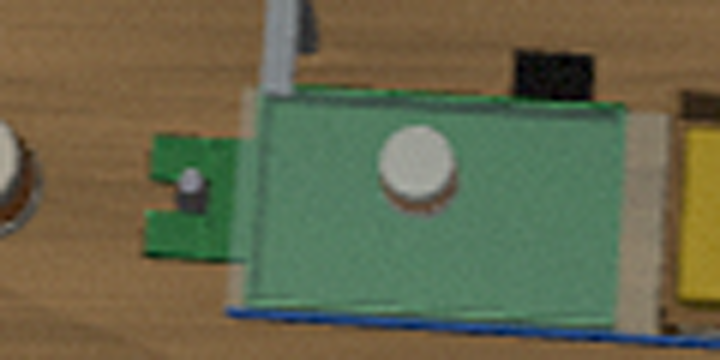

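View pics/p8b.png

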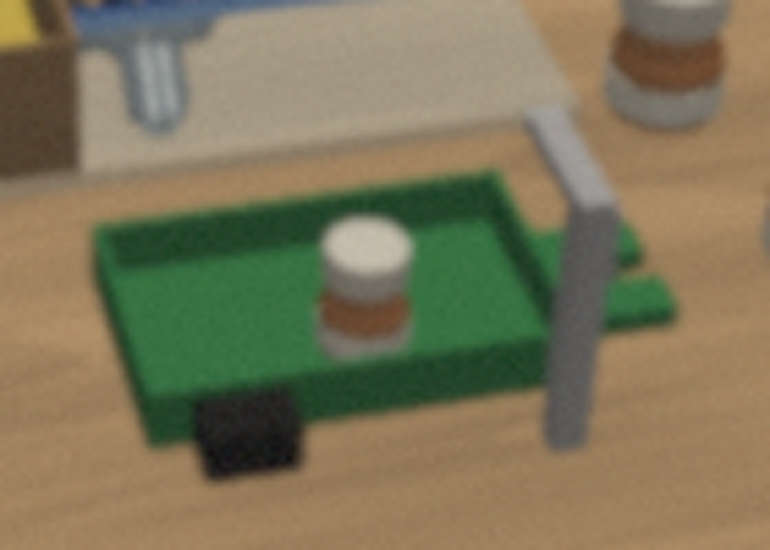

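View pics/p8c.png

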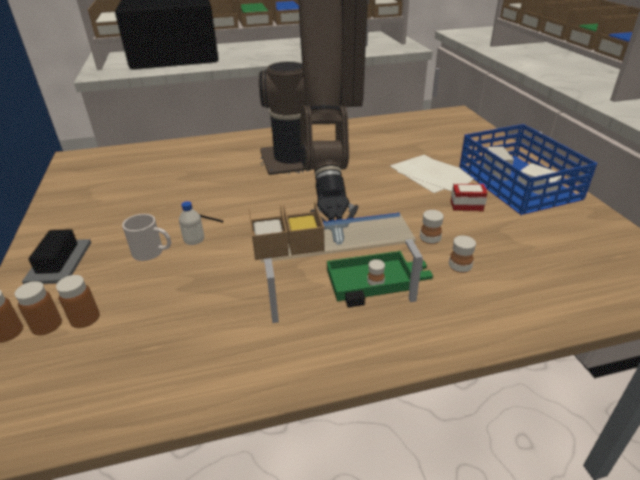

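Run:
```python
from h import *
t=np.load("pics/top0.npz")
c=lambda u,v,z:onplane(t,225+(u-2.5)/6,180+(v-2.5)/6,z)[:2]
an=lambda a,b:np.degrees(np.arctan2((b-a)[0],-(b-a)[1])).round(2)
a,b,e,f=c(263,89,30),c(627,104,30),c(247,305,30),c(613,325,30)
print("back",an(a,b),"front",an(e,f),"bumper back",an(c(516,50,25),c(594,55,25)))
w=np.radians(-3.4);R=np.array([[np.cos(w),-np.sin(w)],[np.sin(w),np.cos(w)]])
for n,q in(("back at bumper",c(555,101,30)),("tray end back",b),("tongue tip",c(152,135,12)),("tongue tip2",c(145,257,12)),("bumper back",c(555,52,25))): print(n,(R.T@(q-PIN)).round(1))
```

```text
back -2.03 front -2.84 bumper back -3.37
back at bumper [  53.9 -170.2]
tray end back [  54.8 -205.3]
tongue tip [28.  26.1]
tongue tip2 [-32.8  24.5]
bumper back [  79.6 -168.5]
```

Run:
```python
from cell import arm
print(arm.hand_in())
```

```text
the job is handed in; nothing more can be done
None
```

The tray is home: its back edge rests against the rubber bumper, the pin is still in the notch and the jar is standing. I handed the job in at about 16 s of the 40 s allowed; the hand-in reports no verdict.

**What I did:** I pushed the tray's front wall with closed fingers along an arc round the pin. Joint 4 hit its limit about a third of the way round. I backed off, brought the wrist round the other way, and finished the swing with the fingers reaching in under the shelf. Near the end the force rose to about 24 N with almost no further motion, which I took as contact with the bumper. I then backed the fingers off about 60 mm, where the force on the tool read about 0 N.

**Last checks (camera images and measurements):**
- **Tray position:** the back edge at the bumper measured 53.9 mm in the dock's frame, against 55 mm nominal.
- **Tray angle:** the front and back edges measured −2.8° and −2.0°, against −3.4° for the dock. I put this small disagreement down to pixel error.
- **Pin and tongue:** the tongue tip measured 24.5 to 26 mm, against 22 mm nominal. That would put the tray 2 to 4 mm towards the pin, roughly the notch's play plus measuring error.
- **Bystanders:** the mug, bottle and carton look where they were at the start in the images. The arm never went near them at low height.

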